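Hold down the recessed reset of a heating stirrer with the reset key

ROBOT

A 7-joint arm with a two-finger parallel gripper is mounted at the origin on the work surface. World frame = base frame: x ahead of the robot, y to its left, z up, the work surface at z = 0. Lengths are in m, angles in rad, forces in N, time in s.
With the tool pointing down it reaches from about 0.4 to 0.75 m from the base axis. Payload 19.5 kg.
Tool frame: the origin (TCP) lies midway between the tips of the shut fingers; the grasp point (between the pads) lies 19 mm behind it; y points along the fingers, x is the direction in which the jaws open and shut, and the axes are right-handed (so a half turn about y gives the same grasp; the last joint's range is limited). The gripper opens to 85 mm and grips with 20 to 120 N. Pads are 22 mm wide; open, the fingers measure 114 mm over their backs; the gripper's body (76 mm by 85 mm) begins 54 mm behind the grasp point. The pads swing forward as they close: fully open they stand 13 mm farther back than shut.
Start: joints at [1.134, 0.707, -0.028, 1.485, 0.022, 0.951, -0.075], TCP at [0.221, -0.531, 0.231] pointing down, gripper open.
Joint ranges: [-2.71, 2.71], [-0.32, 2.16], [-1.57, 1.52], [0, 2.45], [-1.46, 4.6], [0, 2.02], [-2.83, 2.83]. Speed limits (rad/s): [1.89, 1.89, 2.57, 2.57, 3.01, 3.01, 3.01].

INTERFACE

Orientations are given as [roll, pitch, yaw] about the fixed x, y, z axes, in that order (R = Rz(yaw) Ry(pitch) Rx(roll)).
In Python, from bench import env, cams, nets gives the robot as it stands.
- The arm moves only by the shell command python3 -m jog 'ROWS'. ROWS is JSON, a list of rows, each a list of 7 numbers: the shift along the tool's x, y, z in mm, then the turn, a rotation vector about the tool's x, y, z in degrees, then the opening in per cent of the stroke, from 0 (shut) to 100 (fully open). A call has exactly 8 rows; each row shifts and turns the commanded pose from where the row before left it, along the tool's axes as they then stand; what a row does not reach is not made up. A row lasts 1/12 s, in which the tool goes at most 41.7 mm and 7.16 degrees, less where a joint would pass 70% of its speed; a pose out of reach is approached as far as the arm can. A call with a gripper value outside its range is refused whole. The fingers move at their own pace and stop on an object; the grip force is fixed at half the most. Time passes only in rows, so rows that do not move let the fingers close, or fill a call up. It gives the time, the measured TCP pose, the force and the opening at its end, in the units of the state.
- env.observe(): the state, without advancing time (a new reading comes with each control period).
- cams.snapshot(name): name is "scene" or "top" or "wrist"; returns the picture (480x640x3 uint8, red, green, blue); there is no depth.
- cams.get_calibration(name): a dict with "fx", "fy", "cx", "cy" (pixels), "k1" (the pictures are not rectified: a ray, as slopes to the right and down, at radius r is drawn at 1 + k1 r^2 times it, then the intrinsics apply), "rvec" (rotation vector, rad) and "tvec" (3), from world to camera coordinates, as OpenCV has them. Camera axes: x right, y down, z forward; pixel columns grow to the right and rows downward; lengths in m; the calibration is good to about 2 mm. A picture is of the moment at which its call begins: read the wrist's pose just before it. get_calibration takes no time and is no camera call; for the wrist camera it gives the pose at the moment of the call.
- env.job_done(): hands the job in, once; it reports no verdict.
Trained networks look in the newest picture that a camera, given by its name, has taken for a name from the list of things; names that differ only in an ending like _2 or _b are one class to them, and where a whole thing is asked for, a point or a joint stands for the part that bears it (a point fixed in the world has none). Each returns a list of dicts, best first, with "conf" (0 to 1); they miss things now and then, are a little off and sometimes report something else, mostly with a low value. They report only what shows in the picture. A call takes as long as a camera call. They do not tell look-alikes from the thing itself.
- nets.recognise(camera, query): "pixel" ([column, row] in pixels, amid what is visible of it).
- nets.cut_out(camera, query): "mask" (480x640 bool, what is visible of it) and "pixel" ([column, row] in pixels, amid what is visible of it).
- nets.place_of(camera, query): "pixel" ([column, row] in pixels: a listed point, or the origin of a listed thing).
The state is a dict: "t": time; "joints": joint angles; "qd": joint speeds; "joint_torque": joint torques, N m; "ee_pos": TCP position; "orientation": TCP orientation; "ft_force": force on the tool from outside, world axes, zero at the start; "ft_torque": the same for the moment, N m; "grip_width": finger opening in m.
Only numpy, scipy, OpenCV 4.12 (cv2) and the standard library are available. Lean on these libraries where they do the work, as an engineer would, in place of code of your own. Each camera call takes 0.05 s, during which the arm holds its last target.

TASK

The heating stirrer's safety cut-out has tripped. Take the flat-bladed reset key out of its stand, turn it so that its blade lines up with the slot in the stirrer's top, reach it straight down through the slot and press the recessed button well down; finish while still gripping the key and holding the button down. Leave the bottles and the dish undisturbed.

Things in the scene. Friction and masses are not known exactly. Their poses are not given: they have to be found in the camera images.
- key_handle (a point): Centre of the black handle of the loose reset key (80 g, give or take 30 %). The key stands upright in the stand, blade down; the handle's underside rests on the stand's top. Handle: upright block 32 mm (its x) by 16 mm (its y) by 56 mm tall (z up). Below it a flat steel blade 16 mm (x) by 6 mm (y), 50 mm long, narrowing to 11 by 4 mm over its last 5 mm. The blade is symmetric: a half turn about z makes no difference.
- key_tip (a point): End of the key's blade, on its axis, 78 mm below the handle's centre; axes as the handle's.
- stand_top (a point): Centre of the top face of the fixed aluminium key stand (block 75 mm in x, 60 mm in y, 55 mm tall); a blind slot 20 mm (x) by 10 mm (y), 52 mm deep, opens here and holds the key's blade.
- slot (a point): Centre of the mouth of the slot in the fixed heating stirrer: in a steel collar (34 x 46 mm, 4 mm proud of the white housing), 89 mm above the table. The slot is straight-sided, 21 mm long along this point's y and 11 mm wide along its x; z up. The stirrer (220 mm in x, 160 mm in y, housing top 85 mm above the table) has this slot 68 mm from its centre towards its front (-x), on its centre line; behind it lies a bare aluminium heating plate, top 91 mm above the table.
- reset_button (a joint): Travel of the black reset button inside the slot, m: 0 up, 0.008 fully down. Unpressed, its top lies 28 mm below the slot's mouth. Spring: moves from 3 N, 8 N at full travel; springs back when let go. It must be past half its travel (4 mm) to count as held.
- bottle1_mid (a point): A bystander: middle of a glass bottle with red cap, 68 mm across, 111 mm tall, standing loose on the table; point 55 mm above its foot.
- bottle2_mid (a point): A second such bottle.
- dish_mid (a point): A bystander: middle of a loose flat round white dish, 90 mm across, 16 mm tall, lying on the stirrer's heating plate.
Mind the look-alikes: they are no part of the job. What is shaped like the part that bears stand_top but pink is not meant. There is more than one size of the part that bears key_handle; the job needs the smaller.

How it is judged:
By the outcome, as a careful person would: the job done as asked, in the order asked, and still so for the second after the job is handed in, while the arm keeps its last pose, push and grip.
It also fails if it takes over 45 s, if anything falls off the work surface, if the arm or the gripper's body presses on something with over 40 N, if the wrist force passes 120 N, or if a joint passes its speed limit or range.

## Working session

There is one attempt and no reset: what is moved stays moved. The work goes in short steps, Python scripts to look and compute and a shell command to move; the robot and the scene stay as the last step left them, time stands still between calls to the robot, and variables do not carry over. Pictures are saved under pics/ and viewed, and the job is handed in when it is done.

```bash
ls; mkdir -p pics
python3 - <<'E'
from bench import env,cams,nets
import cv2
s=env.observe(); print({k:(s[k]) for k in('t','joints','ee_pos','orientation','grip_width','ft_force')})
for n in('scene','top'):
    im=cams.snapshot(n); cv2.imwrite(f'pics/{n}0.png',im[:,:,::-1])
    print(n,cams.get_calibration(n))
    for q in('key_handle','stand_top','slot','bottle1_mid','dish_mid'):
        for d in nets.place_of(n,q): print(q,d['pixel'],round(d['conf'],2))
E
```

```text
pics
{'t': 0.0, 'joints': array([ 1.13429467,  0.70710463, -0.02763315,  1.48498138,  0.02204669,
        0.95090043, -0.07550086]), 'ee_pos': array([ 0.22105633, -0.5305313 ,  0.23083054]), 'orientation': array([-1.57085864e+00,  1.08832056e-03, -1.17595634e+00]), 'grip_width': 0.08537073546917821, 'ft_force': array([ 0.28052879,  0.43493394, -0.72807243])}
scene {'fx': 507.9022103059322, 'fy': 507.9022103059322, 'cx': 327.0215203379343, 'cy': 235.42274240463948, 'k1': 0.01382882682646548, 'rvec': array([ 2.23534769,  0.67115412, -0.3038619 ]), 'tvec': array([-0.44338466, -0.16531265,  1.19659282])}
key_handle [208.0, 351.2] 0.82
key_handle [225.4, 296.3] 0.78
stand_top [153.6, 289.3] 0.79
stand_top [228.3, 306.6] 0.59
slot [334.4, 147.6] 0.93
bottle1_mid [401.7, 347.8] 0.93
dish_mid [372.1, 172.8] 0.9
top {'fx': 502.0132173410291, 'fy': 502.0132173410291, 'cx': 321.1320853915716, 'cy': 239.70357360486113, 'k1': -0.10170690824546372, 'rvec': array([ 2.15968866, -2.13422366,  0.19036939]), 'tvec': array([-0.07000133,  0.5694905 ,  0.83862606])}
key_handle [425.4, 277.9] 0.88
key_handle [489.4, 241.2] 0.69
stand_top [447.5, 357.7] 0.82
stand_top [417.6, 277.2] 0.8
slot [169.0, 317.5] 0.78
bottle1_mid [372.3, 131.4] 0.62
dish_mid [196.4, 254.5] 0.93
dish_mid [169.2, 317.9] 0.19
```

View pics/scene0.png

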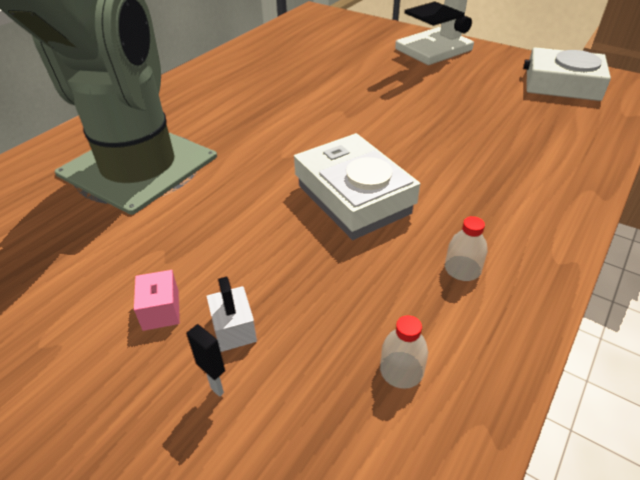

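View pics/top0.png

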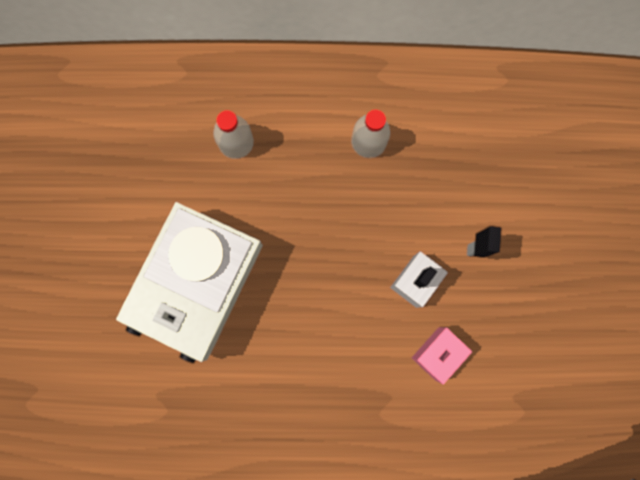

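Pictures: a pink stand sits at scene (157,298) / top (443,355), which is not meant. An aluminium stand with a key in it is at scene (230,310) / top (420,279). A second key stands free at scene (208,351) / top (487,242). The stirrer slot is at scene (336,152) / top (169,317). I'll enlarge the two key candidates and the slot.

```bash
cat > h.py <<'E'
import numpy as np,cv2
from scipy.optimize import least_squares
def cal(c):
    R=cv2.Rodrigues(np.array(c['rvec'],float))[0]; return R,np.array(c['tvec'],float)
def proj(c,P):
    R,t=cal(c); q=np.atleast_2d(P)@R.T+t; s=q[:,:2]/q[:,2:]; r2=(s**2).sum(1,keepdims=True)
    s=s*(1+c['k1']*r2); return s*[c['fx'],c['fy']]+[c['cx'],c['cy']]
def ray(c,px):
    d=(np.array(px,float)-[c['cx'],c['cy']])/[c['fx'],c['fy']]; s=d.copy()
    for _ in range(20): s=d/(1+c['k1']*(s@s))
    R,t=cal(c); v=R.T@np.array([s[0],s[1],1]); return -R.T@t, v/np.linalg.norm(v)
def atz(c,px,z):
    o,v=ray(c,px); return o+v*(z-o[2])/v[2]
def tri(L):
    A=np.zeros((3,3));b=np.zeros(3)
    for c,px in L:
        o,v=ray(c,px);M=np.eye(3)-np.outer(v,v);A+=M;b+=M@o
    p=np.linalg.solve(A,b); return p,[np.round(proj(c,p)[0]-px,1) for c,px in L]
E
python3 - <<'E'
import cv2,numpy as np
from bench import cams
from h import *
a=cv2.imread('pics/scene0.png');b=cv2.imread('pics/top0.png')
A=cv2.resize(a[260:410,120:270],(400,400),interpolation=cv2.INTER_CUBIC)
B=cv2.resize(b[220:320,390:510][:, :],(400,333),interpolation=cv2.INTER_CUBIC)
B=cv2.copyMakeBorder(B,0,67,0,0,cv2.BORDER_CONSTANT)
cv2.imwrite('pics/c1.png',np.hstack([A,B]))
cv2.imwrite('pics/c2.png',cv2.resize(b[190:370,105:285],(600,600),interpolation=cv2.INTER_CUBIC))
S=cams.get_calibration('scene');T=cams.get_calibration('top')
for n,p,q in [('key in stand',(225.4,296.3),(425.4,277.9)),('loose key',(208,351.2),(489.4,241.2)),('stand',(228.3,306.6),(417.6,277.2)),('slot',(334.4,147.6),(169,317.5)),('dish',(372.1,172.8),(196.4,254.5)),('b1',(401.7,347.8),(372.3,131.4))]:
    print(n,*tri([(S,p),(T,q)]))
E
```

```text
key in stand [ 0.50182767 -0.23843081  0.08310294] [array([-0.2,  0. ]), array([-0.1, -0.1])]
loose key [ 0.56343983 -0.34003696  0.10890014] [array([-2.3,  0.2]), array([-1.4, -1.2])]
stand [ 0.50296462 -0.2336847   0.05466169] [array([ 2. , -0.2]), array([1.3, 1.3])]
slot [0.43034006 0.18296192 0.1007542 ] [array([ 0.1, -0. ]), array([0.1, 0.1])]
dish [0.53759608 0.14589022 0.09923501] [array([-2.1,  0.5]), array([-1.5, -2. ])]
b1 [ 0.76841009 -0.15451796  0.05658365] [array([ 0.6, -0.1]), array([0.3, 0.4])]
```

View pics/c1.png

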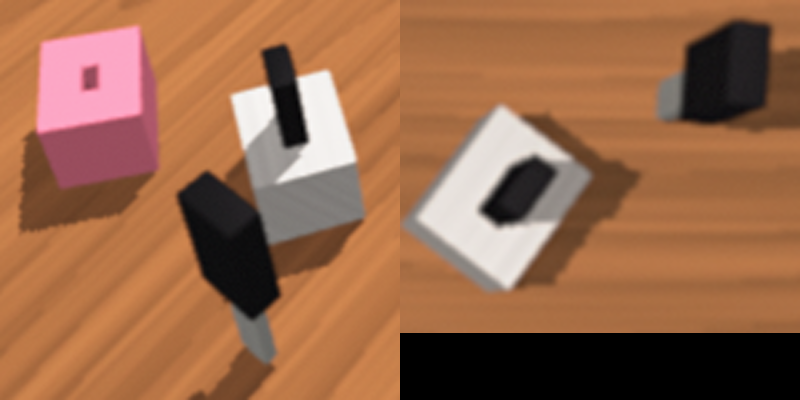

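View pics/c2.png

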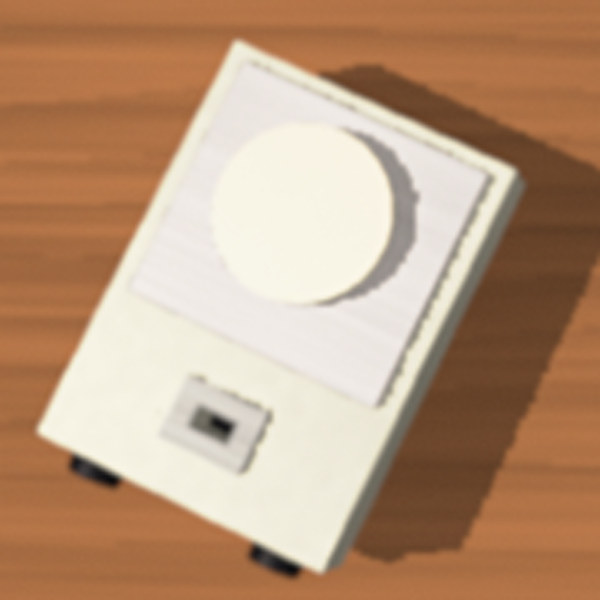

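The meant key is the smaller one in the aluminium stand, at top (425,278) and scene (225,296). Its triangulated height of 0.083 is 55+28 mm, as it must be. The big free key at top (489,241) and the pink stand are not meant. Next I'll get coarse poses.

Run:
```python
from h import *
from bench import cams,env
S=cams.get_calibration('scene');T=cams.get_calibration('top')
def rect(name,c,pts,z):
    P=np.array([atz(c,p,z)[:2] for p in pts]); print(name,P.round(4).tolist(),'ctr',P.mean(0).round(4))
    for i in range(4):
        d=P[(i+1)%4]-P[i]; print('  len',np.linalg.norm(d).round(4),'ang',np.degrees(np.arctan2(d[1],d[0])).round(1))
rect('stirrer',T,[(176.4,202.6),(261.6,241.6),(202.5,361.9),(116.4,319)],.085)
rect('stand',T,[(420,251.5),(447,272.5),(421.5,307),(394.5,285.5)],.055)
# scene crop: scale 400/150 origin 120,260
f=lambda p:(120+p[0]*.375,260+p[1]*.375)
rect('standS',S,[f((231,95)),f((330,70)),f((357,163)),f((254,188))],.055)
print('slot top',atz(T,(169,317.4),.089),'scene',atz(S,(334.4,149),.089),atz(S,(336,152),.089))
print('handle',atz(T,(425.4,277.9),.083),atz(S,(225.4,296.3),.083))
c=cams.get_calibration('wrist');R,t=cal(c);print('cam',-R.T@t,R,c)
print(env.observe()['ee_pos'])
```

```text
stirrer [[0.6249, 0.1856], [0.5595, 0.0375], [0.3595, 0.129], [0.426, 0.2763]] ctr [0.4925 0.1571]
  len 0.1619 ang -113.9
  len 0.2199 ang 155.4
  len 0.1617 ang 65.7
  len 0.2187 ang -24.5
stand [[0.5502, -0.2364], [0.5138, -0.2835], [0.4537, -0.2373], [0.4904, -0.1908]] ctr [ 0.502 -0.237]
  len 0.0595 ang -127.8
  len 0.0758 ang 142.5
  len 0.0593 ang 51.8
  len 0.0753 ang -37.3
standS [[0.4559, -0.238], [0.4931, -0.1894], [0.5534, -0.2359], [0.5156, -0.282]] ctr [ 0.5045 -0.2363]
  len 0.0613 ang 52.6
  len 0.0762 ang -37.7
  len 0.0596 ang -129.4
  len 0.0742 ang 143.6
slot top [0.4306271  0.18639771 0.089     ] scene [0.42328531 0.19360423 0.089     ] [0.4323584  0.18582618 0.089     ]
handle [ 0.5016327  -0.23866448  0.083     ] [ 0.50198212 -0.23818527  0.083     ]
cam [ 0.28291847 -0.50487945  0.37377475] [[ 3.84424315e-01 -9.23156033e-01 -9.40632199e-04]
 [-8.90260597e-01 -3.70995062e-01  2.64194498e-01]
 [-2.44241715e-01 -1.00725381e-01 -9.64468964e-01]] {'fx': 407.09634252265505, 'fy': 407.09634252265505, 'cx': 321.3862435100378, 'cy': 248.5895090883281, 'k1': 0.012119863097511977, 'rvec': array([-2.42260837,  1.61521274,  0.21838426]), 'tvec': array([-0.57449167, -0.03418585,  0.37874046])}
[ 0.22116371 -0.53073686  0.23126126]
```

```bash
python3 -m jog '[[-10,0,23.3,0,0,0,100],[-10,0,23.3,0,0,0,100],[-10,0,23.3,0,0,0,100],[-10,0,23.3,0,0,0,100],[-10,0,23.3,0,0,0,100],[-10,0,23.3,0,0,0,100],[-10,0,23.3,0,0,0,100],[-10,0,23.3,0,0,0,100]]'; python3 -m jog '[[-10,0,23.3,0,0,0,100],[-10,0,23.3,0,0,0,100],[-10,0,23.3,0,0,0,100],[-10,0,23.3,0,0,0,100],[-10,0,23.3,0,0,0,100],[-10,0,23.3,0,0,0,100],[-10,0,23.3,0,0,0,100],[-10,0,23.3,0,0,0,100]]'; python3 -m jog '[[0,0,0,0,7,0,100],[0,0,0,0,7,0,100],[0,0,0,0,7,0,100],[0,0,0,0,7,0,100],[0,0,0,0,7,0,100],[0,0,0,0,7,0,100],[0,0,0,0,7,0,100],[0,0,0,0,7,0,100]]'
```

```text
t: 1.27
ee_pos: [0.3632, -0.3843, 0.2314]
orientation: [-1.571, -0.0, -1.176]
ft_force: [1.1, -0.8, -0.2]
grip_width: 0.0852
t: 1.93
ee_pos: [0.5046, -0.2386, 0.2313]
orientation: [-1.571, 0.0, -1.176]
ft_force: [-0.1, 0.1, -0.5]
grip_width: 0.0855
t: 2.6
ee_pos: [0.5038, -0.2396, 0.2314]
orientation: [-1.571, 0.0, -2.159]
ft_force: [-0.1, -0.3, -0.5]
grip_width: 0.0851
```

Run:
```python
from bench import env,cams,nets
import cv2
from h import *
import pickle
c=cams.get_calibration('wrist')
im=cams.snapshot('wrist'); cv2.imwrite('pics/w1.png',im[:,:,::-1]); pickle.dump(c,open('w1.pkl','wb'))
for q in('key_handle','stand_top'):
    for d in nets.place_of('wrist',q): print(q,d['pixel'],round(d['conf'],2),atz(c,d['pixel'],.083 if q[0]=='k' else .055))
```

```text
key_handle [402.5, 75.8] 0.83 [ 0.56195543 -0.34254537  0.083     ]
key_handle [318.0, 233.3] 0.74 [ 0.5041676  -0.23642063  0.083     ]
stand_top [442.8, 330.5] 0.76 [ 0.36828215 -0.27391385  0.055     ]
stand_top [319.0, 222.4] 0.65 [ 0.50582096 -0.23818175  0.055     ]
```

View pics/w1.png

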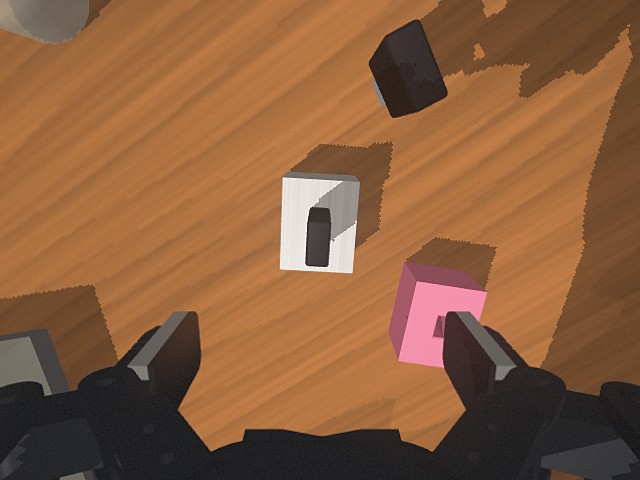

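The wrist view shows the aluminium stand at (320,225) with the small key at (318,237). The pink stand is at (440,315) and the large key at (408,68). I'll zoom in for the key's yaw.

Run:
```python
import cv2
a=cv2.imread('pics/w1.png'); cv2.imwrite('pics/w1c.png',cv2.resize(a[165:285,260:380],(600,600),interpolation=cv2.INTER_CUBIC))
```

```text
(no output)
```

View pics/w1c.png

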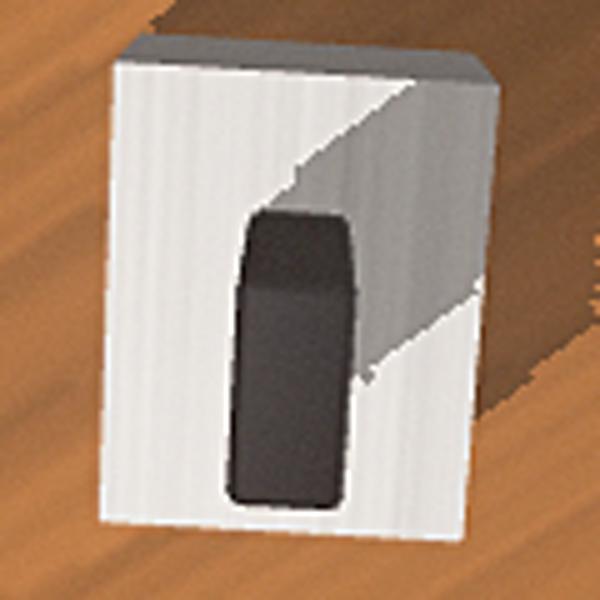

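Run:
```python
from h import *
import pickle
c=pickle.load(open('w1.pkl','rb'))
def rect(n,pts,z):
    P=np.array([atz(c,(260+p[0]/5,165+p[1]/5),z)[:2] for p in pts]); print(n,P.mean(0).round(4))
    for i in range(4):
        d=P[(i+1)%4]-P[i]; print('  len',np.linalg.norm(d).round(4),'ang',np.degrees(np.arctan2(d[1],d[0])).round(1))
rect('handle top',[(238,288),(354,290),(342,505),(229,502)],.111)
rect('stand',[(113,62),(498,85),(463,540),(100,520)],.055)
```

```text
handle top [ 0.503  -0.2361]
  len 0.0153 ang -124.7
  len 0.0297 ang 143.5
  len 0.0153 ang 54.7
  len 0.0296 ang -36.6
stand [ 0.503 -0.236]
  len 0.0598 ang -127.1
  len 0.0747 ang 143.3
  len 0.06 ang 53.0
  len 0.0747 ang -36.8
```

```bash
python3 -m jog '[[0,0,0,0,3.3,0,100],[-2,0,-2.5,0,0,0,100],[0,20,0,0,0,0,100],[0,20,0,0,0,0,100],[0,20,0,0,0,0,100],[0,20,0,0,0,0,100],[0,15,0,0,0,0,100],[0,0,0,0,0,0,100]]'
python3 - <<'E'
from bench import env,cams
import cv2
im=cams.snapshot('wrist'); cv2.imwrite('pics/w2.png',im[:,:,::-1]); s=env.observe(); print(s['ee_pos'],s['orientation'])
E
```

```text
t: 3.42
ee_pos: [0.502, -0.2358, 0.134]
orientation: [-1.575, -0.0, -2.206]
ft_force: [-0.3, 0.0, -0.7]
grip_width: 0.0855
[ 0.50245808 -0.23621443  0.13562693] [-1.57281927e+00 -4.59987715e-05 -2.20745300e+00]
```

View pics/w2.png

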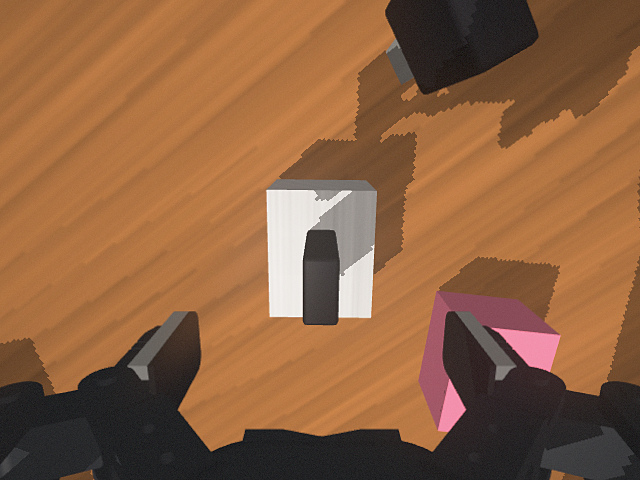

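The handle at (320,288) is centred between the fingers and aligned. I'll descend and grip.

```bash
python3 -m jog '[[0,14,0,0,0,0,100],[0,14,0,0,0,0,100],[0,14,0,0,0,0,100],[0,14,0,0,0,0,100],[0,13,0,0,0,0,100],[0,0,0,0,0,0,100],[0,0,0,0,0,0,60],[0,0,0,0,0,0,30]]'; python3 -m jog '[[0,0,0,0,0,0,0],[0,0,0,0,0,0,0],[0,0,0,0,0,0,0],[0,0,0,0,0,0,0],[0,0,0,0,0,0,0],[0,0,0,0,0,0,0],[0,0,0,0,0,0,0],[0,0,0,0,0,0,0]]'
python3 - <<'E'
from bench import env,cams
import cv2
im=cams.snapshot('wrist'); cv2.imwrite('pics/w3.png',im[:,:,::-1]); s=env.observe(); print(s['ee_pos'],s['orientation'],s['grip_width'])
E
```

```text
t: 4.13
ee_pos: [0.5035, -0.2368, 0.0686]
orientation: [-1.569, 0.0, -2.21]
ft_force: [1.4, 0.2, 0.1]
grip_width: 0.064
t: 4.8
ee_pos: [0.5031, -0.2366, 0.0677]
orientation: [-1.57, 0.0, -2.211]
ft_force: [-0.7, 1.3, 8.4]
grip_width: 0.0157
[ 0.50306093 -0.23663332  0.0677478 ] [-1.57036600e+00  2.12314993e-04 -2.21096110e+00] 0.015088589832899766
```

View pics/w3.png

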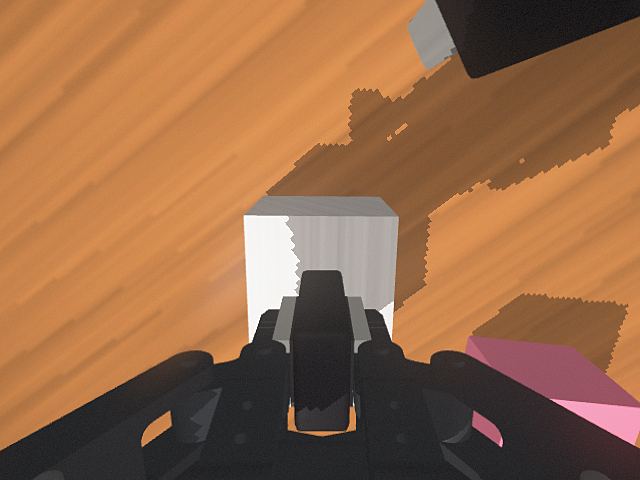

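The key is gripped (width 15 mm). I'll lift straight up.

```bash
python3 -m jog '[[0,-10,0,0,0,0,0],[0,-20,0,0,0,0,0],[0,-20,0,0,0,0,0],[0,-20,0,0,0,0,0],[0,-20,0,0,0,0,0],[0,-20,0,0,0,0,0],[0,-20,0,0,0,0,0],[0,-20,0,0,0,0,0]]'
python3 - <<'E'
from bench import env,cams
import cv2
im=cams.snapshot('scene'); cv2.imwrite('pics/s4.png',im[:,:,::-1]); s=env.observe(); print(s['ee_pos'],s['orientation'],s['grip_width'],s['joints'])
x,y=s['ee_pos'][:2]; yaw=s['orientation'][2]
import numpy as np
d=np.array([.4306-x,.1858-y]); X=np.array([np.cos(yaw),np.sin(yaw)]);Z=np.array([-np.sin(yaw),np.cos(yaw)])
print(d,d@X*1000,d@Z*1000,np.degrees(yaw))
E
```

```text
t: 5.52
ee_pos: [0.5027, -0.2365, 0.2191]
orientation: [-1.571, 0.0, -2.211]
ft_force: [-0.7, 1.5, 0.0]
grip_width: 0.0154
[ 0.50365712 -0.23721906  0.22248114] [-1.56634499e+00  9.12978134e-04 -2.21117450e+00] 0.015362919187666036 [ 0.20370593  0.71406105  0.35023713  1.57798198 -0.29190116  0.89689915
 -1.55380788]
[-0.07305712  0.42301906] -295.5546943845146 -311.3356535145193 -126.69096647031132
```

View pics/s4.png

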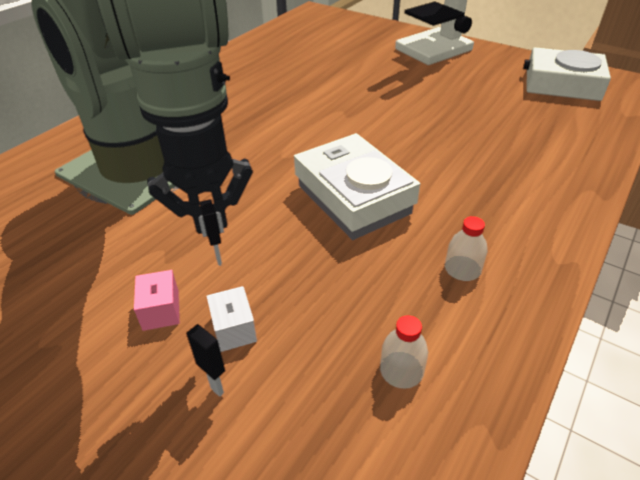

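Scene view: the key has left the stand (stand slot empty at 229,308) and hangs straight with its tip at (220,263). I'll move towards the stirrer, then turn.

```bash
python3 -m jog '[[-18.5,0,-19.5,0,0,0,0],[-18.5,0,-19.5,0,0,0,0],[-18.5,0,-19.5,0,0,0,0],[-18.5,0,-19.5,0,0,0,0],[-18.5,0,-19.5,0,0,0,0],[-18.5,0,-19.5,0,0,0,0],[-18.5,0,-19.5,0,0,0,0],[-18.5,0,-19.5,0,0,0,0]]'; python3 -m jog '[[-18.5,0,-19.5,0,0,0,0],[-18.5,0,-19.5,0,0,0,0],[-18.5,0,-19.5,0,0,0,0],[-18.5,0,-19.5,0,0,0,0],[-18.5,0,-19.5,0,0,0,0],[-18.5,0,-19.5,0,0,0,0],[-18.5,0,-19.5,0,0,0,0],[-18.5,0,-19.5,0,0,0,0]]'; python3 -m jog '[[0,0,0,0,-6.8,0,0],[0,0,0,0,-6.8,0,0],[0,0,0,0,-6.8,0,0],[0,0,0,0,-6.8,0,0],[0,0,0,0,-6.8,0,0],[0,0,0,0,-6.8,0,0],[0,0,0,0,-6.8,0,0],[0,0,0,0,-6.8,0,0]]';  python3 -m jog '[[0,0,0,0,-6.8,0,0],[0,0,0,0,-6.8,0,0],[0,0,0,0,-6.8,0,0],[0,0,0,0,-6.8,0,0],[0,0,0,0,-6.8,0,0],[0,0,0,0,-6.8,0,0],[0,0,0,0,-6.8,0,0],[0,0,0,0,0,0,0]]'
cat > look.py <<'E'
import sys,pickle,cv2
from bench import env,cams,nets
from h import *
k=sys.argv[1]
for n in('wrist','top','scene'):
    c=cams.get_calibration(n); im=cams.snapshot(n); cv2.imwrite(f'pics/{n}{k}.png',im[:,:,::-1]); pickle.dump(c,open(f'{n}{k}.pkl','wb'))
    for q in('slot','key_tip'):
        for d in nets.place_of(n,q): print(n,q,d['pixel'],round(d['conf'],2),atz(c,d['pixel'],.089) if q=='slot' else '')
s=env.observe(); print(s['t'],s['ee_pos'],np.degrees(s['orientation']),s['grip_width'])
E
python3 look.py 5
```

```text
t: 6.23
ee_pos: [0.4657, -0.0235, 0.2179]
orientation: [-1.571, 0.0, -2.211]
ft_force: [0.4, -0.5, -0.6]
grip_width: 0.0152
t: 6.9
ee_pos: [0.429, 0.1885, 0.2179]
orientation: [-1.571, 0.001, -2.211]
ft_force: [1.1, -0.4, -0.0]
grip_width: 0.0155
t: 7.57
ee_pos: [0.4295, 0.1871, 0.2179]
orientation: [-1.57, -0.0, -1.256]
ft_force: [-0.1, 0.4, -0.5]
grip_width: 0.0157
t: 8.23
ee_pos: [0.4296, 0.1868, 0.2178]
orientation: [-1.571, -0.0, -0.425]
ft_force: [-0.8, 0.1, -1.0]
grip_width: 0.0155
wrist slot [320.6, 234.3] 0.6 [0.43027756 0.18982627 0.089     ]
wrist key_tip [319.4, 268.4] 0.87 
top slot [169.4, 318.9] 0.87 [0.42819269 0.18561297 0.089     ]
top key_tip [158.1, 318.3] 0.79 
top key_tip [466.4, 250.2] 0.75 
scene slot [334.7, 151.3] 0.76 [0.42861124 0.186564   0.089     ]
scene key_tip [336.4, 122.9] 0.76 
8.6833 [0.42946114 0.18725577 0.21734242] [-9.00013922e+01  3.49263583e-03 -2.47254293e+01] 0.015420422318587253
```

View pics/wrist5.png

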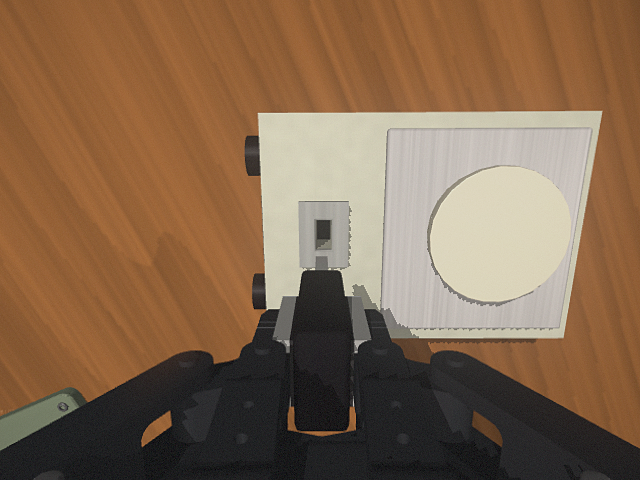

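Run:
```python
import cv2,numpy as np
a=cv2.imread('pics/wrist5.png'); cv2.imwrite('pics/w5c.png',cv2.resize(a[170:290,260:380],(600,600),interpolation=cv2.INTER_CUBIC))
```

```text
(no output)
```

View pics/w5c.png

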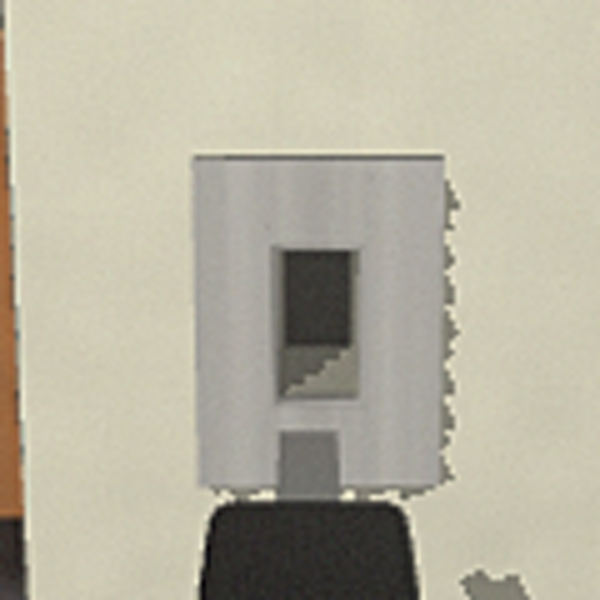

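Run:
```python
from h import *
import pickle
c=pickle.load(open('wrist5.pkl','rb'))
g=lambda p:(260+p[0]/5,170+p[1]/5)
yaw=np.radians(-24.7);X=np.array([np.cos(yaw),np.sin(yaw)]);Z=np.array([-np.sin(yaw),np.cos(yaw)])
tcp=np.array([.42946,.18726,.2175])
P=np.array([atz(c,g(p),.089)[:2] for p in [(273,247),(358,247),(359,400),(276,400)]]);m=P.mean(0)
print('slot',m,[np.linalg.norm(P[i]-P[(i+1)%4]).round(4) for i in range(4)],[np.degrees(np.arctan2(*(P[(i+1)%4]-P[i])[::-1])).round(1) for i in range(4)])
Q=np.array([atz(c,g(p),.089)[:2] for p in [(193,157),(443,157),(442,485),(200,485)]]);print('collar',Q.mean(0),[np.linalg.norm(Q[i]-Q[(i+1)%4]).round(4) for i in range(4)])
for n,w in(('slot',m),('collar',Q.mean(0))): print(n,'rel tcp x,z mm',((w-tcp[:2])@X*1000).round(2),((w-tcp[:2])@Z*1000).round(2))
for n,dz in(('far edge',.0055),('far edge blade at 5mm up',.008),('c',0)):
  for h in(-.0627,-.0577):
    t=np.r_[tcp[:2]+Z*dz,tcp[2]+h]; print(n,h,((proj(c,t)[0]-[260,170])*5).round())
T=pickle.load(open('top5.pkl','rb'));S=pickle.load(open('scene5.pkl','rb'))
p,r=tri([(T,(158.1,318.3)),(S,(336.4,122.9))]);print('tip tri',p,r,'rel',(p[:2]-tcp[:2])@X*1000,(p[:2]-tcp[:2])@Z*1000)
```

```text
slot [0.43180094 0.1887066 ] [np.float64(0.0115), np.float64(0.0215), np.float64(0.0115), np.float64(0.0215)] [np.float64(-24.4), np.float64(-113.6), np.float64(155.6), np.float64(66.5)]
collar [0.43215967 0.18849553] [np.float64(0.0335), np.float64(0.0461), np.float64(0.0339), np.float64(0.0461)]
slot rel tcp x,z mm 1.52 2.29
collar rel tcp x,z mm 1.94 2.25
far edge -0.0627 [305. 439.]
far edge -0.0577 [305. 453.]
far edge blade at 5mm up -0.0627 [305. 416.]
far edge blade at 5mm up -0.0577 [305. 430.]
c -0.0627 [305. 489.]
c -0.0577 [305. 504.]
tip tri [0.43064109 0.18524445 0.15740307] [array([-0.9, -1.2]), array([-1.1,  0.2])] rel 1.915263396911979 -1.3376002149656974
```

```bash
python3 -m jog '[[1.3,0,2.3,0,0,0,0],[0,10,0,0,0,0,0],[0,10,0,0,0,0,0],[0,10,0,0,0,0,0],[0,10,0,0,0,0,0],[0,10,0,0,0,0,0],[0,8,0,0,0,0,0],[0,0,0,0,0,0,0]]'
python3 look.py 6
python3 - <<'E'
import cv2,numpy as np
f=lambda a:cv2.resize(a,(400,400),interpolation=cv2.INTER_CUBIC)
a=cv2.imread('pics/wrist6.png');b=cv2.imread('pics/scene6.png'); cv2.imwrite('pics/c6.png',np.hstack([f(a[160:300,250:390]),f(b[90:190,290:390])]))
E
```

```text
t: 9.35
ee_pos: [0.4314, 0.1886, 0.1581]
orientation: [-1.572, 0.001, -0.431]
ft_force: [-0.3, -0.2, 0.2]
grip_width: 0.0151
wrist slot [320.4, 265.8] 0.8 [0.43037168 0.18836964 0.089     ]
wrist key_tip [320.0, 268.8] 0.68 
wrist key_tip [540.6, 262.6] 0.64 
top slot [168.9, 316.4] 0.93 [0.4322566  0.18664359 0.089     ]
top key_tip [467.6, 250.0] 0.73 
top key_tip [170.2, 317.3] 0.62 
scene slot [335.1, 150.2] 0.61 [0.42703831 0.19054761 0.089     ]
scene key_tip [220.1, 390.5] 0.7 
scene key_tip [334.0, 149.5] 0.66 
9.8 [0.43175875 0.1888011  0.15957237] [-8.99765021e+01 -1.03814499e-02 -2.46815129e+01] 0.015101323924078348
```

View pics/c6.png

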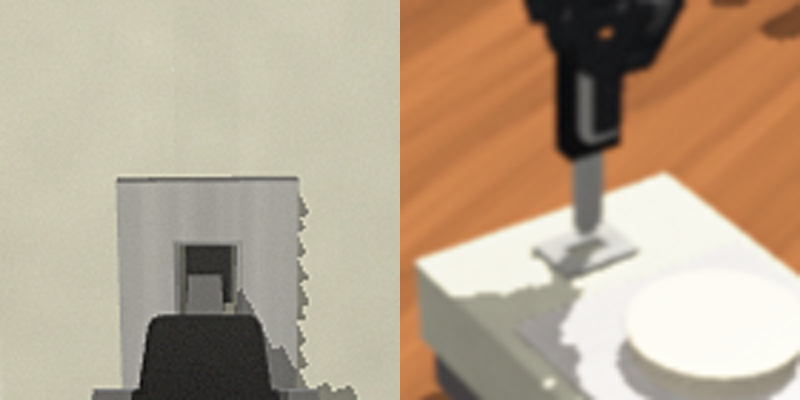

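Run:
```python
from h import *
import pickle
c=pickle.load(open('wrist6.pkl','rb'))
g=lambda p:(250+p[0]*.35,160+p[1]*.35)
yaw=np.radians(-24.6);X=np.array([np.cos(yaw),np.sin(yaw)]);Z=np.array([-np.sin(yaw),np.cos(yaw)])
tcp=np.array([.4316,.1887])
for n,p,z in(('slot far L',(176,243),.089),('slot far R',(238,243),.089),('collar L',(117,180),.089),('collar R',(298,180),.089),('blade shoulder L',(187,275),.102),('R',(222,275),.102)):
    w=atz(c,g(p),z)[:2]-tcp; print(n,(w@X*1000).round(2),(w@Z*1000).round(2))
```

```text
slot far L -5.68 10.9
slot far R 5.98 10.89
collar L -16.53 23.01
collar R 17.04 22.96
blade shoulder L -3.43 8.46
R 2.8 8.45
```

The blade tip is over the slot, within 0.5 mm, with matching yaw. I'll nudge x by +0.5 mm and go down to just above the button.

```bash
python3 -m jog '[[0.5,0,0,0,0,0,0],[0,5,0,0,0,0,0],[0,5,0,0,0,0,0],[0,5,0,0,0,0,0],[0,5,0,0,0,0,0],[0,5,0,0,0,0,0],[0,5,0,0,0,0,0],[0,0,0,0,0,0,0]]'; python3 -m jog '[[0,0,0,0,0,0,0],[0,0,0,0,0,0,0],[0,1,0,0,0,0,0],[0,1,0,0,0,0,0],[0,1,0,0,0,0,0],[0,1,0,0,0,0,0],[0,1,0,0,0,0,0],[0,0,0,0,0,0,0]]'
```

```text
t: 10.47
ee_pos: [0.4318, 0.1884, 0.1283]
orientation: [-1.572, 0.001, -0.431]
ft_force: [0.5, -0.5, -1.4]
grip_width: 0.0153
t: 11.13
ee_pos: [0.4321, 0.1885, 0.1242]
orientation: [-1.571, 0.0, -0.431]
ft_force: [-0.9, -1.0, -0.5]
grip_width: 0.0154
```

```bash
for i in 1; do python3 -m jog '[[0,1,0,0,0,0,0],[0,1,0,0,0,0,0],[0,1,0,0,0,0,0],[0,0,0,0,0,0,0],[0,0,0,0,0,0,0],[0,0,0,0,0,0,0],[0,0,0,0,0,0,0],[0,0,0,0,0,0,0]]'; done; python3 -m jog '[[0,1,0,0,0,0,0],[0,1,0,0,0,0,0],[0,1,0,0,0,0,0],[0,0,0,0,0,0,0],[0,0,0,0,0,0,0],[0,0,0,0,0,0,0],[0,0,0,0,0,0,0],[0,0,0,0,0,0,0]]'
python3 - <<'E'
from bench import env
print(env.observe()['ft_force'],env.observe()['ee_pos'])
E
```

```text
t: 11.8
ee_pos: [0.4322, 0.1886, 0.1214]
orientation: [-1.571, -0.0, -0.431]
ft_force: [-0.2, 0.2, 3.7]
grip_width: 0.0154
t: 12.47
ee_pos: [0.4322, 0.1885, 0.1183]
orientation: [-1.571, 0.0, -0.431]
ft_force: [-0.6, 0.1, 5.0]
grip_width: 0.0155
[-0.56454967  0.05704597  4.95746769] [0.43216916 0.18853736 0.11829139]
```

```bash
python3 -m jog '[[0,1,0,0,0,0,0],[0,0.5,0,0,0,0,0],[0,0,0,0,0,0,0],[0,0,0,0,0,0,0],[0,0,0,0,0,0,0],[0,0,0,0,0,0,0],[0,0,0,0,0,0,0],[0,0,0,0,0,0,0]]'
python3 - <<'E'
from bench import env,cams
import numpy as np
F=[]
for i in range(6):
    cams.snapshot('scene'); s=env.observe(); F.append(np.r_[s['ft_force'][2],s['ee_pos'][2]])
print(np.round(F,4), np.mean(F,0))
E
```

```text
t: 13.13
ee_pos: [0.4322, 0.1886, 0.1168]
orientation: [-1.571, -0.0, -0.431]
ft_force: [-1.5, -0.8, 6.6]
grip_width: 0.0153
[[6.3407 0.1168]
 [5.9446 0.1168]
 [5.3889 0.1168]
 [6.4415 0.1168]
 [5.7554 0.1168]
 [6.395  0.1168]] [6.0443478  0.11683858]
```

```bash
python3 -m jog '[[0,1,0,0,0,0,0],[0,0.4,0,0,0,0,0],[0,0,0,0,0,0,0],[0,0,0,0,0,0,0],[0,0,0,0,0,0,0],[0,0,0,0,0,0,0],[0,0,0,0,0,0,0],[0,0,0,0,0,0,0]]'
python3 - <<'E'
from bench import env,cams
import numpy as np,cv2
F=[]
for i in range(8):
    im=cams.snapshot('scene' if i%2 else 'wrist'); cv2.imwrite(f'pics/f{i%2}.png',im[:,:,::-1]);s=env.observe(); F.append(np.r_[s['ft_force'][2],s['ee_pos'][2]])
print(np.mean(F,0),np.std(F,0),s['grip_width'])
a=cv2.imread('pics/f0.png');b=cv2.imread('pics/f1.png')
cv2.imwrite('pics/ff.png',np.hstack([cv2.resize(a,(400,300)),cv2.resize(b,(400,300))]))
E
```

```text
t: 14.1
ee_pos: [0.4322, 0.1886, 0.1156]
orientation: [-1.571, -0.0, -0.431]
ft_force: [-0.3, -0.1, 10.2]
grip_width: 0.015
[10.11748327  0.11555342] [2.59400344e-01 1.12406221e-05] 0.015515064484740028
```

View pics/ff.png

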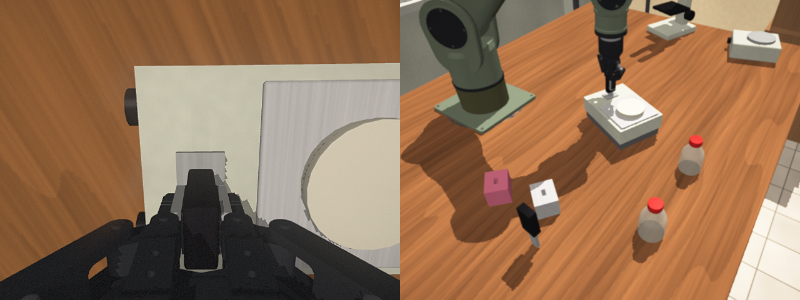

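The force has settled at 10 N, above the spring's 8 N, so the button is fully down. The bottles and dish stand where they were. Handing in.

Run:
```python
from bench import env
print(env.job_done()); s=env.observe(); print(s['t'],s['ee_pos'],s['ft_force'],s['grip_width'])
```

```text
the job is handed in; nothing more can be done
None
the job is handed in; nothing more can be done
```

The job is handed in: the gripper is still holding the key, with the reset button pressed fully down. It took about 14.5 s of the 45 s allowed.

I took the smaller key out of the aluminium stand, turned it about 102° to match the slot, and lowered it straight through. It went in without catching on the sides.

**Last checks:**
- **Button:** the upward force rose from about 4 N to 6 N as I pressed, then settled at 10.1 N. That is above the spring's 8 N at full travel, so I take the button to be at its end stop. I have no direct reading of its travel.
- **Tip depth:** worked out from the tool height, the tip is about 36 mm below the slot's mouth, which agrees with full travel.
- **Grip:** the finger opening stayed steady at about 15.5 mm.
- **Bystanders:** in the last pictures the bottles, dish, pink stand and larger key look as they did before. I checked this by eye only.

**What disagreed:** before insertion, the networks' slot and tip points from the fixed cameras differed from the wrist view by up to about 4 mm. I went by the close wrist view. It put the blade within 0.5 mm of the slot's centre, and I corrected that before going down.

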